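Close up a microscope viewing cell

TASK

Close the viewing cell on its sloping stand: tighten the four cover thumb screws crosswise in two rounds, each round doing one screw, then the one diagonally opposite, then the other two - about half of their travel in the first round, and until they stop in the second - so that the cover goes down evenly and seats flat. Only when the cover is home, swing the vent cock's lever clockwise across its pipe until it is fully shut. Leave the specimen mount and the jar on the base plate where they stand.

Things in the scene. Friction and masses are not known exactly. Their poses are not given: they have to be found in the camera images.
- stand: Dark base plate 335 x 200 x 13 mm with two grey cheeks that carry the viewing cell, and behind the cell's high edge the brass vent cock on a small pillar. Origin on the bench under the middle of the cell's face; z up, x level, from the cell's low edge to its high edge, y to the left seen from the low edge. The plate reaches from x -130 to +205 mm. Fixed to the bench.
- cell: Viewing cell, a grey block 130 x 130 x 41 mm held sloping at 30 degrees, with a raised round seat 88 mm across and 3 mm tall in the middle of its face. Origin in the middle of the seat (115 mm above the bench) on which the cover must lie; z square out of the face, leaning 30 degrees from vertical towards the low edge, x up the slope, y to the left seen from the low edge. Fixed to the stand.
- cover: Steel cover plate 130 x 130 x 10 mm with a low dark window ring (68 mm across, 5 mm high) in the middle. Origin at the centre of its underside; z out of the plate. At the start it stands 2.9 mm off the seat on a spring pack (10 N, rising to 20 N when home); when seated flat its origin coincides with the cell's and the axes agree. It rocks if one screw gets far ahead of the others.
- screw_low_left (a joint): Turn of the cover screw at the low edge, left (cell x -45, y +45 mm), rad, growing clockwise seen from outside. Loose at the start (-0.15 to 0; at 0 it just touches the cover); half travel is about 0.75; cover down at 1.5, dead stop at 1.6. Needs 0.06 Nm, stays where left. Quick-acting thread, 12 mm lead: the head goes down 1.9 mm per rad.
- screw_low_right (a joint): Turn of the cover screw at the low edge, right (cell x -45, y -45 mm), rad, growing clockwise seen from outside. Loose at the start (-0.15 to 0; at 0 it just touches the cover); half travel is about 0.75; cover down at 1.5, dead stop at 1.6. Needs 0.06 Nm, stays where left. Quick-acting thread, 12 mm lead: the head goes down 1.9 mm per rad.
- screw_high_left (a joint): Turn of the cover screw at the high edge, left (cell x +45, y +45 mm), rad, growing clockwise seen from outside. Loose at the start (-0.15 to 0; at 0 it just touches the cover); half travel is about 0.75; cover down at 1.5, dead stop at 1.6. Needs 0.06 Nm, stays where left. Quick-acting thread, 12 mm lead: the head goes down 1.9 mm per rad.
- screw_high_right (a joint): Turn of the cover screw at the high edge, right (cell x +45, y -45 mm), rad, growing clockwise seen from outside. Loose at the start (-0.15 to 0; at 0 it just touches the cover); half travel is about 0.75; cover down at 1.5, dead stop at 1.6. Needs 0.06 Nm, stays where left. Quick-acting thread, 12 mm lead: the head goes down 1.9 mm per rad.
- screw_low_left_grip (a point): Screw at the low edge, left (cell x -45, y +45 mm): point on its axis (parallel to the cell's z), 25 mm above the cover's top face, 9 mm below the head's flat top. The head is a knurled round steel knob 26 mm across, 28 mm tall, underside 6 mm above the cover, a dark slot across its top, on a washer 30 mm across, 2 mm thick. The point's axes turn with the screw.
- screw_low_right_grip (a point): Screw at the low edge, right (cell x -45, y -45 mm): point on its axis (parallel to the cell's z), 25 mm above the cover's top face, 9 mm below the head's flat top. The head is a knurled round steel knob 26 mm across, 28 mm tall, underside 6 mm above the cover, a dark slot across its top, on a washer 30 mm across, 2 mm thick. The point's axes turn with the screw.
- screw_high_left_grip (a point): Screw at the high edge, left (cell x +45, y +45 mm): point on its axis (parallel to the cell's z), 25 mm above the cover's top face, 9 mm below the head's flat top. The head is a knurled round steel knob 26 mm across, 28 mm tall, underside 6 mm above the cover, a dark slot across its top, on a washer 30 mm across, 2 mm thick. The point's axes turn with the screw.
- screw_high_right_grip (a point): Screw at the high edge, right (cell x +45, y -45 mm): point on its axis (parallel to the cell's z), 25 mm above the cover's top face, 9 mm below the head's flat top. The head is a knurled round steel knob 26 mm across, 28 mm tall, underside 6 mm above the cover, a dark slot across its top, on a washer 30 mm across, 2 mm thick. The point's axes turn with the screw.
- vent (a joint): Turn of the vent cock's lever in rad, growing clockwise seen from above: 0 open (lever along the pipe, pointing to the stand's +x, away from the cell), starts at 0 to 0.2, fully shut against its stop at 1.52 (lever across the pipe, pointing to the stand's -y). Stiff, about 0.08 Nm; stays where it is left.
- vent_pivot (a point): On the vertical axis of the vent lever at mid height of the lever bar, 76.5 mm above the bench, 165 mm along x and 30 mm along y from the stand's origin.
- vent_tip (a point): Centre of the round end of the vent lever, 60 mm from its axis. The lever is a level steel bar 10 mm wide and 9 mm tall with a round end 13 mm across, its underside 59 mm above the base plate. The cock's brass body and unions (22 mm across) lie 8 mm below the bar along the pipe, out to 44 mm from the axis; a 6 mm pipe rises to 155 mm at 61 mm from the axis on the cell's side.
- specimen: Black resin specimen mount, disc 30 mm across, 16 mm tall, standing on the base plate in front of the cell's low edge, to the right. Origin under its centre. Leave alone.
- jar: Small amber jar with a steel cap, 38 mm across, 50 mm tall, standing on the base plate in front of the cell's low edge, to the left. Origin under its centre. Leave alone.

How it is judged:
On the way, in this order (a step that is already met when the one before it is completed fails the run):
1. one pair of diagonally opposite screws is turned part of the way (0.35 to 1.15 rad) while the other pair is still loose (below 0.28 rad) (((value of joint screw_low_left between 0.35 and 1.15 rad and value of joint screw_high_right between 0.35 and 1.15 rad and value of joint each of screw_low_right, screw_high_left below 0.28 rad) or (value of joint screw_low_right between 0.35 and 1.15 rad and value of joint screw_high_left between 0.35 and 1.15 rad and value of joint each of screw_low_left, screw_high_right below 0.28 rad))), for 0.05 s.
2. all four screws are turned part of the way (0.35 to 1.2 rad) (value of joint screw_low_left between 0.35 and 1.2 rad and value of joint screw_low_right between 0.35 and 1.2 rad and value of joint screw_high_left between 0.35 and 1.2 rad and value of joint screw_high_right between 0.35 and 1.2 rad), for 0.05 s.
3. one pair of diagonally opposite screws is home (above 1.38 rad) while the other pair is still part of the way (below 1.2 rad) (((value of joint each of screw_low_left, screw_high_right above 1.38 rad and value of joint each of screw_low_right, screw_high_left below 1.2 rad) or (value of joint each of screw_low_right, screw_high_left above 1.38 rad and value of joint each of screw_low_left, screw_high_right below 1.2 rad))), for 0.05 s.
4. all four screws are home (above 1.38 rad) and the cover is seated flat (value of joint each of screw_low_left, screw_low_right, screw_high_left, screw_high_right above 1.38 rad and angle between the z axis of cover and the z axis of cell, either way round below 0.01 rad and z of cover in the frame of cell below 0.0015 m), for 0.05 s.
5. the vent cock is shut (above 1.38 rad) (value of joint vent above 1.38 rad), for 0.1 s.
At the end, for the whole second after the job is handed in: All four screws are past 1.38 rad (they stop at 1.6), the cover lies within 1.5 mm of the seat and within 0.010 rad of parallel to it, the vent lever is past 1.38 rad (it stops at 1.52), and the specimen mount and the jar are at rest (all of step 4 and value of joint vent above 1.38 rad and linear speed of each of specimen, jar below 0.02 m/s); the robot touches nothing.
It fails at once if the cover is cocked by more than 0.015 rad (one screw run about 1.4 rad or more ahead of its opposite) (angle between the z axis of cover and the z axis of cell, either way round above 0.015 rad).
It fails at once if the vent lever is moved past 0.7 rad before all four screws are home (value of joint vent above 0.7 rad and value of joint any of screw_low_left, screw_low_right, screw_high_left, screw_high_right below 1.35 rad).
It fails at once if the specimen mount or the jar is moved by more than 30 mm (distance of any of specimen, jar from where it was at the start of the episode above 0.03 m).
It also fails if it takes over 72 s, if anything falls off the work surface, if the arm or the gripper's body presses on something with over 40 N, if the wrist force passes 120 N, or if a joint passes its speed limit or range.

ROBOT

A 6-joint arm with a two-finger parallel gripper is mounted at the origin on the work surface. World frame = base frame: x ahead of the robot, y to its left, z up, the work surface at z = 0. Lengths are in m, angles in rad, forces in N, time in s.
With the tool pointing down it reaches from about 0.3 to 0.875 m from the base axis. Payload 4.2 kg.
Tool frame: the origin (TCP) lies at the very end of the fingers, on their centre line; the grasp point (between the pads) lies 19 mm behind it (ctrl.tcp_to_grasp is the distance from the TCP to the grasp point, in m); z points along the fingers, y is the line along which they close (so a half turn about z gives the same grasp; the last joint's range is limited). The gripper opens to 85 mm and grips with 20 to 120 N. Pads are 22 mm wide; open, the fingers measure 114 mm over their backs; the gripper's body (76 mm by 85 mm) begins 54 mm behind the grasp point. The pads swing forward as they close: fully open they stand 13 mm farther back than shut.
Start: joints at [-1.246, 0.32, 1.565, -0, 1.257, -0.02], TCP at [0.194, -0.541, 0.202] pointing down, gripper open.
Joint ranges: [-3.11, 3.11], [-0.84, 2.01], [0.21, 2.61], [-1.34, 4.49], [0.05, 2.63], [-2.56, 2.56]. Speed limits (rad/s): [2.57, 2.57, 3.14, 3.14, 3.14, 3.14].

INTERFACE

Orientations are given as [roll, pitch, yaw] about the fixed x, y, z axes, in that order (R = Rz(yaw) Ry(pitch) Rx(roll)).
In Python, from bench import monitor, cams, job, ctrl gives the robot as it stands.
- The arm moves only by the tool apply_moves, never from a script. Its argument "increments" is a list that holds one entry, the list of rows, each a list of 7 numbers: the shift along the tool's x, y, z in m, then the turn, a rotation vector about the tool's x, y, z in rad, then the closure, from -1 (fully open) to 1 (shut). In form: [[[x, y, z, ax, ay, az, grip], ...]]. A call has 1 to 10 rows; each row is the pose to reach, as a shift and turn from the pose commanded when the call began, along the tool's axes at that moment; what a row does not reach only later rows make up. A row lasts 1/12 s, in which the tool goes at most 41.7 mm and 7.16 degrees, less where a joint would pass 70% of its speed; a pose out of reach is approached as far as the arm can. A call with a gripper value outside its range is refused whole. The fingers move at their own pace and stop on an object; "force" is the grip in N (left out, the last holds). Time passes only in rows, so rows that repeat a pose let the fingers close. It gives the time, the measured TCP pose, the force, the opening and the grip force at its end, in the units of the state.
- monitor.sense(): the state, without advancing time (a new reading comes with each control period).
- cams.capture(name): name is "scene" or "top" or "wrist"; returns the picture (384x512x3 uint8, red, green, blue); there is no depth.
- cams.camera_model(name): a dict with "K" (3x3 intrinsics, pixels), "R" (3x3) and "t" (3): a world point X has camera coordinates R X + t; the wrist camera has in their place "hand_eye" (4x4, takes a point from camera to tool coordinates, whose origin is the TCP and whose axes are the flange's). Camera axes: x right, y down, z forward; pixel columns grow to the right and rows downward; lengths in m; the calibration is good to about 2 mm. A picture is of the moment at which its call begins: read the wrist's pose just before it. camera_model takes no time and is no camera call.
- job.job_done(): hands the job in; it is judged then, once.
The state is a dict: "time": time; "joints": joint angles; "qvel": joint speeds; "joint_torque": joint torques, N m; "position": TCP position; "eef_rot": TCP orientation; "wrist_force": force on the tool from outside, world axes, zero at the start; "torque": the same for the moment, N m; "opening": finger opening in m; "gripper_force": force on a finger pad.
Only numpy, scipy, OpenCV 4.12 (cv2) and the standard library are available. Lean on these libraries where they do the work, as an engineer would, in place of code of your own. Each camera call takes 0.05 s, during which the arm holds its last target. There are 200 camera calls.

## Working session

There is one attempt and no reset: what is moved stays moved. The work goes in short steps, Python scripts to look and compute and a tool call to move; the robot and the scene stay as the last step left them, time stands still between calls to the robot, and variables do not carry over. Pictures are saved under pics/ and viewed, at most 10 in all, crops included, and the job is handed in when it is done.

Besides the shell and the picture viewer there is one more tool, called after "Emit:" by a JSON object that holds its "api" and its "payload", one argument or row to a line. apply_moves: Moves the arm, as the interface text tells. Its arguments: {"type":"object","properties":{"increments":{"type":"array"},"force":{"type":"number"}},"required":["increments"]}

```bash
mkdir -p pics; python3 - <<'E'
from bench import monitor,cams,job,ctrl
import cv2
s=monitor.sense();print(s)
for n in("scene","top"):
    im=cams.capture(n);cv2.imwrite(f"pics/{n}0.png",im[:,:,::-1])
    m=cams.camera_model(n);print(n,m)
print(cams.camera_model("wrist"),ctrl.tcp_to_grasp)
a=cv2.imread("pics/scene0.png");b=cv2.imread("pics/top0.png")
E
ls
```

```text
{'time': 0.0, 'joints': array([-1.24599949e+00,  3.20281922e-01,  1.56568563e+00,  1.13432690e-05,
        1.25739352e+00, -2.00064235e-02]), 'qvel': array([-1.21887127e-03,  2.21104765e-04, -2.58611731e-03, -6.87759328e-04,
        6.05504062e-05,  1.21134621e-03]), 'joint_torque': array([ 1.97425061e-04, -4.15521526e+01, -2.34157187e+01, -1.64689541e-04,
        8.13889346e-03, -1.75146545e-05]), 'position': array([ 0.19418738, -0.54065141,  0.20088548]), 'eef_rot': array([-3.13982481e+00, -4.61596377e-05,  3.44799717e-01]), 'wrist_force': array([-0.16923533, -0.3261949 ,  0.11088758]), 'torque': array([-0.00396415, -0.07757412,  0.06460978]), 'gripper_force': 0.0, 'opening': 0.08557323490539306}
scene {'K': array([[434.18442801,   0.        , 243.20939379],
       [  0.        , 434.18442801, 183.74422911],
       [  0.        ,   0.        ,   1.        ]]), 'R': array([[ 0.8669156 ,  0.49845128,  0.00191587],
       [ 0.4182477 , -0.7253224 , -0.54678723],
       [-0.27115717,  0.47481969, -0.8372694 ]]), 't': array([-0.518894  , -0.15374719,  1.1327227 ])}
top {'K': array([[418
[... 171 characters left out ...]
0.99984195,  0.01729436],
       [-0.99856717,  0.00319222, -0.05341739],
       [ 0.05335374, -0.01748974, -0.9984225 ]]), 't': array([0.02488908, 0.56673123, 0.74101017])}
{'K': array([[323.41505582,   0.        , 259.30664576],
       [  0.        , 323.41505582, 190.93242853],
       [  0.        ,   0.        ,   1.        ]]), 'hand_eye': array([[-1.00314792e-03, -9.59523520e-01, -2.81626718e-01,
         7.13260007e-02],
       [ 9.99999179e-01, -7.38027529e-04, -1.04745859e-03,
        -9.44458816e-04],
       [ 7.97212884e-04, -2.81627537e-01,  9.59523473e-01,
        -1.71698338e-01],
       [ 0.00000000e+00,  0.00000000e+00,  0.00000000e+00,
         1.00000000e+00]])} 0.0187
pics
```

View pics/scene0.png

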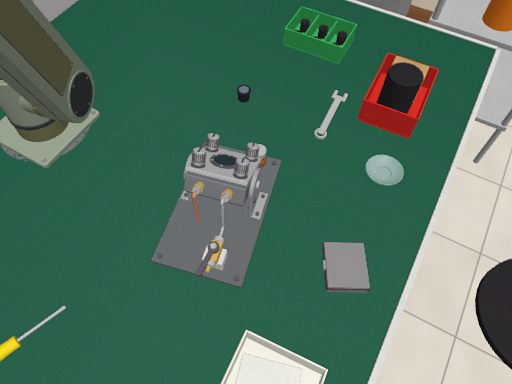

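View pics/top0.png

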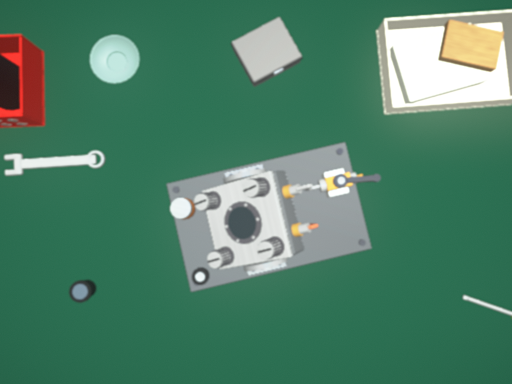

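The top view shows the plate with corners near (168,183), (346,144), (370,247) and (191,291). The screw heads are near (207,201), (256,188), (219,258) and (269,248), and the vent is at (341,181) with its lever pointing right.

```bash
python3 - <<'E'
import cv2
b=cv2.imread("pics/top0.png")[135:300,160:390]
cv2.imwrite("pics/c1.png",cv2.resize(b,None,fx=3.4,fy=3.4,interpolation=cv2.INTER_CUBIC))
E
```

```text
(no output)
```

View pics/c1.png

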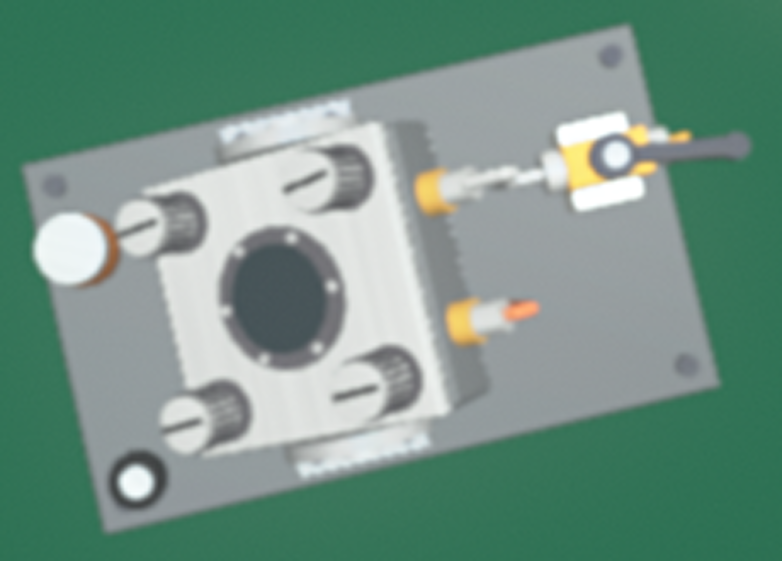

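```bash
cat > h.py <<'E'
from bench import monitor,cams,job,ctrl
import numpy as np
from scipy.spatial.transform import Rotation as Ro
from scipy.optimize import least_squares
def T(R,t):
    M=np.eye(4);M[:3,:3]=R;M[:3,3]=t;return M
CELL=T(Ro.from_euler('y',-30,degrees=True).as_matrix(),[0,0,.115])  # in stand
SC={'ll':(-.045,.045),'lr':(-.045,-.045),'hl':(.045,.045),'hr':(.045,-.045)}
def stand(p): return T(Ro.from_euler('z',p[2]).as_matrix(),[p[0],p[1],0])
def proj(n,P,tool=None):
    m=cams.camera_model(n)
    if n=='wrist':
        E=np.linalg.inv(tool@m['hand_eye']);R,t=E[:3,:3],E[:3,3]
    else: R,t=m['R'],m['t']
    c=P@R.T+t; u=c@m['K'].T; return u[:,:2]/u[:,2:]
def tool():
    s=monitor.sense();return T(Ro.from_euler('xyz',s['eef_rot']).as_matrix(),s['position'])
def cellpt(x,y,z): return (CELL@[x,y,z,1])[:3]
def rel(goal):
    """increment from present pose to goal"""
    D=np.linalg.inv(tool())@goal
    return np.round(np.r_[D[:3,3],Ro.from_matrix(D[:3,:3]).as_rotvec()],4)
def screwgoal(p,k,off,az):
    """grasp point 'off' above grip point along axis; tool turned az about tool z. cover at height h"""
    S=stand(p)@CELL
    x,y=SC[k]
    G=S@T(np.diag([-1,1,-1.]),[x,y,off-ctrl.tcp_to_grasp])
    G[:3,:3]=G[:3,:3]@Ro.from_euler('z',az).as_matrix()
    return G
E
python3 - <<'E'
from h import *
px=np.array([(23,165),(630,25),(719,384),(106,532),(137,229),(305,182),(183,425),(356,392),(617,155)])/3.4+[160,135]
P=[(-.13,.1,.013),(.205,.1,.013),(.205,-.1,.013),(-.13,-.1,.013)]+[cellpt(*SC[k],.047) for k in('ll','hl','lr','hr')]+[(.165,.03,.085)]
P=np.array(P)
def f(p):
    S=stand(p);return (proj('top',P@S[:3,:3].T+S[:3,3])-px).ravel()
r=least_squares(f,[.5,0,-1.4],loss='soft_l1');print(r.x);print(f(r.x).reshape(-1,2).round(1))
p=r.x;S=stand(p)
tip=proj('top',np.array([(S@[.165+.06*np.cos(a),.03-.06*np.sin(a),.0765,1])[:3] for a in(0,.1,.2)]));print((tip-[160,135])*3.4)
G=screwgoal(p,'ll',.0279+.08,-.4);print(G.round(3),rel(G), Ro.from_matrix(G[:3,:3]).as_euler('xyz'))
E
```

```text
[ 0.51990335  0.0504323  -1.3427778 ]
[[-0.6 -0.1]
 [ 0.2 -0.7]
 [ 0.5  0.6]
 [-0.5  0.8]
 [ 0.2 -0.3]
 [ 0.3 -0.2]
 [-0.   0.1]
 [-0.1  0.2]
 [-0.1 -0.3]]
[[731.26961938 127.80944409]
 [733.63880555 139.75884666]
 [734.80888744 151.87669622]]
[[-0.56   0.821  0.113  0.545]
 [ 0.689  0.537 -0.487  0.142]
 [-0.461 -0.195 -0.866  0.17 ]
 [ 0.     0.     0.     1.   ]] [ 0.5608 -0.5239  0.0321 -0.3054 -0.5244 -1.8057] [-2.92043928  0.47859275  2.25297762]
```

```bash
cat >> h.py <<'E'
p0=np.array([.5199,.0504,-1.3428])
E
python3 - <<'E'
from h import *
G=screwgoal(p0,'ll',.04+.10,-.4)
t=tool();h=Ro.from_matrix(t[:3,:3].T@G[:3,:3]).as_rotvec()
A=T(t[:3,:3]@Ro.from_rotvec(.5*h).as_matrix(),[.36,-.18,.34]);print(rel(A),rel(G),G[:3,3])
E
```

```text
[ 0.278  -0.2836 -0.1386 -0.1527 -0.2622 -0.9028] [ 0.5626 -0.5399  0.0043 -0.3053 -0.5244 -1.8056] [0.54121847 0.15761425 0.19754888]
```

Emit:
{"api": "apply_moves", "payload": {
  "increments": [
    [[0.278,-0.284,-0.139,-0.153,-0.262,-0.903,-1],[0.278,-0.284,-0.139,-0.153,-0.262,-0.903,-1],[0.278,-0.284,-0.139,-0.153,-0.262,-0.903,-1],[0.278,-0.284,-0.139,-0.153,-0.262,-0.903,-1],[0.278,-0.284,-0.139,-0.153,-0.262,-0.903,-1],[0.278,-0.284,-0.139,-0.153,-0.262,-0.903,-1],[0.278,-0.284,-0.139,-0.153,-0.262,-0.903,-1],[0.278,-0.284,-0.139,-0.153,-0.262,-0.903,-1],[0.278,-0.284,-0.139,-0.153,-0.262,-0.903,-1],[0.278,-0.284,-0.139,-0.153,-0.262,-0.903,-1]]
  ]
}}

```text
time: 0.93
position: [0.3581, -0.1813, 0.3399]
eef_rot: [3.119, 0.292, 1.252]
wrist_force: [1.3, -0.8, 0.5]
opening: 0.085
gripper_force: 0.0
```

```bash
python3 - <<'E'
from h import *
print(rel(screwgoal(p0,'ll',.04+.10,-.4)),monitor.sense()['joints'].round(2),tool()[:3,3])
E
```

```text
[ 0.4042  0.0671  0.0285 -0.1514 -0.2601 -0.9022] [-0.24 -0.04  1.69 -0.29  1.49  0.09] [ 0.35806613 -0.18129971  0.33989507]
```

Emit:
{"api": "apply_moves", "payload": {
  "increments": [
    [[0.404,0.067,0.028,-0.151,-0.26,-0.902,-1],[0.404,0.067,0.028,-0.151,-0.26,-0.902,-1],[0.404,0.067,0.028,-0.151,-0.26,-0.902,-1],[0.404,0.067,0.028,-0.151,-0.26,-0.902,-1],[0.404,0.067,0.028,-0.151,-0.26,-0.902,-1],[0.404,0.067,0.028,-0.151,-0.26,-0.902,-1],[0.404,0.067,0.028,-0.151,-0.26,-0.902,-1],[0.404,0.067,0.028,-0.151,-0.26,-0.902,-1],[0.404,0.067,0.028,-0.151,-0.26,-0.902,-1],[0.404,0.067,0.028,-0.151,-0.26,-0.902,-1]]
  ]
}}

```text
time: 1.77
position: [0.5417, 0.1578, 0.1956]
eef_rot: [-2.918, 0.477, 2.255]
wrist_force: [0.4, -0.2, 0.8]
opening: 0.0853
gripper_force: 0.0
```

```bash
python3 - <<'E'
from h import *
import cv2
t=tool();im=cams.capture('wrist')[:,:,::-1].copy()
print(rel(screwgoal(p0,'ll',.04,-.4)),monitor.sense()['joints'].round(2),t[:3,3])
S=stand(p0)
for k in SC:
    u=proj('wrist',(S@np.r_[cellpt(*SC[k],.047),1])[None,:3],t)[0];print(k,u)
    cv2.drawMarker(im,tuple(int(round(v)) for v in u),(0,0,255),0,8,1)
cv2.imwrite('pics/w1.png',im)
E
```

```text
[-0.0044 -0.0066  0.0971  0.0022 -0.0033  0.0046] [ 0.56  0.4   1.58 -0.5   1.37  0.08] [0.54173393 0.15781298 0.19561803]
ll [258.15975208 193.14989946]
lr [149.196042   148.70704899]
hl [217.41165469 285.27801094]
hr [116.36373113 247.93398341]
```

View pics/w1.png

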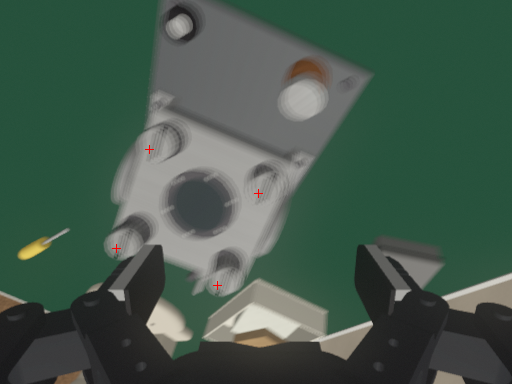

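Motion blur from arm still settling; heads near the markers. I'll retake it now the arm is at rest.

```bash
python3 - <<'E'
from h import *
import cv2
cams.capture('wrist');cams.capture('wrist');cams.capture('wrist')
t=tool();im=cams.capture('wrist')[:,:,::-1].copy()
print(rel(screwgoal(p0,'ll',.04,-.4)),monitor.sense()['qvel'].round(3),t[:3,3])
S=stand(p0)
for k in SC:
    u=proj('wrist',(S@np.r_[cellpt(*SC[k],.047),1])[None,:3],t)[0];print(k,u)
cv2.imwrite('pics/w2.png',cv2.resize(im[90:330,80:340],None,fx=2.5,fy=2.5,interpolation=cv2.INTER_CUBIC))
E
```

```text
[ 0.0019  0.0019  0.0983 -0.0025 -0.0004 -0.0004] [-0.017 -0.032  0.009  0.    -0.001  0.001] [0.5412692  0.15532724 0.19634086]
ll [260.70944624 191.13763366]
lr [151.43403299 146.47785364]
hl [219.68280299 283.72861155]
hr [118.43099388 246.18342334]
```

View pics/w2.png

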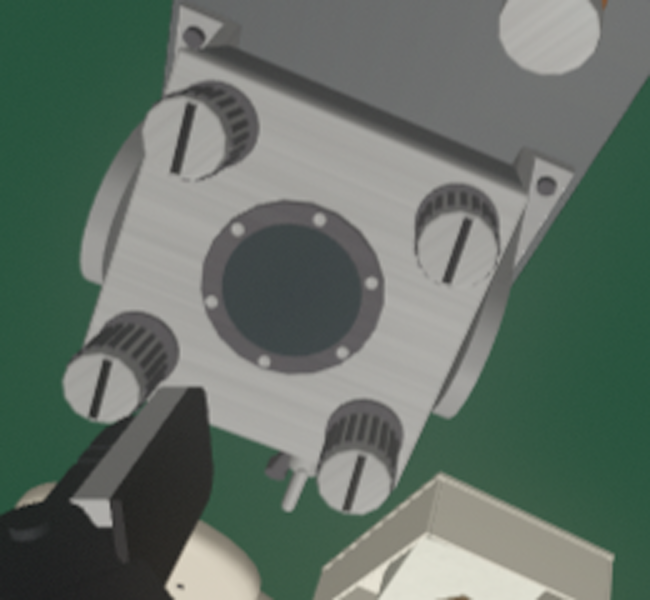

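Head tops sit at (262,190), (154,145), (222,283) and (120,245), about 1 mm from my predictions. That is good enough, so I'll descend on low-left and grip.

Emit:
{"api": "apply_moves", "payload": {
  "increments": [
    [[0.001,0.001,0.04,0,0,0,-1],[0.001,0.002,0.08,0,0,0,-1],[0.001,0.002,0.099,0,0,0,-1],[0.001,0.002,0.099,0,0,0,-1],[0.001,0.002,0.099,0,0,0,1],[0.001,0.002,0.099,0,0,0,1],[0.001,0.002,0.099,0,0,0,1],[0.001,0.002,0.099,0,0,0,1],[0.001,0.002,0.099,0,0,0,1],[0.001,0.002,0.099,0,0,0,1]]
  ],
  "force": 40
}}

```text
time: 2.85
position: [0.554, 0.1092, 0.1116]
eef_rot: [-2.922, 0.478, 2.252]
wrist_force: [0.6, -0.5, -0.8]
opening: 0.0121
gripper_force: 0.0
```

```bash
python3 - <<'E'
from h import *
p0[0]+=.0007;p0[1]+=.0003
s=monitor.sense();print(rel(screwgoal(p0,'ll',.04,-.4)),s['qvel'].round(3),s['wrist_force'],s['torque'],s['opening'],s['gripper_force'],s['joints'].round(2))
E
```

```text
[ 0.0007 -0.0006  0.0005  0.0007 -0.0005 -0.0012] [-0.002  0.007  0.006 -0.001 -0.    -0.   ] [ 0.6309804  -0.51754628 -0.77438207] [0.24773962 0.03135957 0.04805823] 0.012141339647866187 0.0 [ 0.48  0.45  1.73 -0.56  1.16  0.13]
```

```bash
python3 - <<'E'
from h import *
import cv2
im=cams.capture('wrist')[:,:,::-1];sc=cams.capture('scene')[:,:,::-1];s=monitor.sense();print(s['opening'],s['gripper_force'])
a=cv2.resize(sc[110:300,130:330],(400,380),interpolation=cv2.INTER_CUBIC)
cv2.imwrite('pics/w3.png',np.hstack([cv2.resize(im[:,100:420],(400,480))[:380+100][-380:],a]))
E
```

```text
-2.6023280860652028e-05 0.0
```

View pics/w3.png

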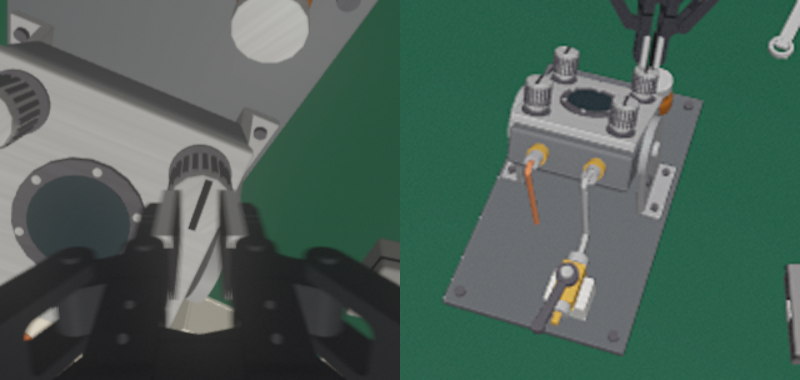

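The fingers closed on air above or upslope of the knob, whose top slot centre is at about (261,244) in the wrist picture. I'll compare that with the prediction.

```bash
python3 - <<'E'
from h import *
t=tool();S=stand(p0)
print('pred top',proj('wrist',(S@np.r_[cellpt(*SC['ll'],.047),1])[None,:3],t))
print('pred top front/back rim',proj('wrist',np.array([(S@np.r_[cellpt(-.045+d,.045,.047),1])[:3] for d in(-.013,.013)]),t))
print('tcp/grasp',proj('wrist',(t@np.array([[0,0,0,1],[0,0,-.0187,1.]]).T).T[:,:3],t))
print(t[:3,3], (np.linalg.inv(S@CELL)@t[:,3]))
E
```

```text
pred top [[256.56531632 246.51380124]]
pred top front/back rim [[266.88603844 224.05512458]
 [246.66508438 268.05745929]]
tcp/grasp [[258.98195942 227.98620897]
 [258.89248811 242.02246964]]
[0.55388446 0.10901373 0.11117238] [-0.04470889  0.04635322  0.02139294  1.        ]
```

```bash
python3 - <<'E'
from h import *
import cv2
t=tool();S=stand(p0)
im=cams.capture('scene')[:,:,::-1];c=cv2.resize(im[100:215,160:310],None,fx=5,fy=5,interpolation=cv2.INTER_CUBIC)
def mark(P,col):
    for u in (proj('scene',np.array(P))-[160,100])*5: cv2.drawMarker(c,tuple(int(v) for v in u),col,0,14,1)
mark([(S@np.r_[cellpt(*SC[k],.047),1])[:3] for k in SC],(0,0,255))
mark([(S@np.r_[cellpt(*SC[k],.019),1])[:3] for k in SC],(0,255,255))
mark([t[:3,3],(t@[0,0,-.0187,1])[:3]],(255,0,255))
cv2.imwrite('pics/s3.png',c);print(monitor.sense()['opening'],monitor.sense()['wrist_force'])
E
```

```text
-4.1149397473542126e-05 [ 0.19580269 -0.20567004 -0.66813434]
```

View pics/s3.png

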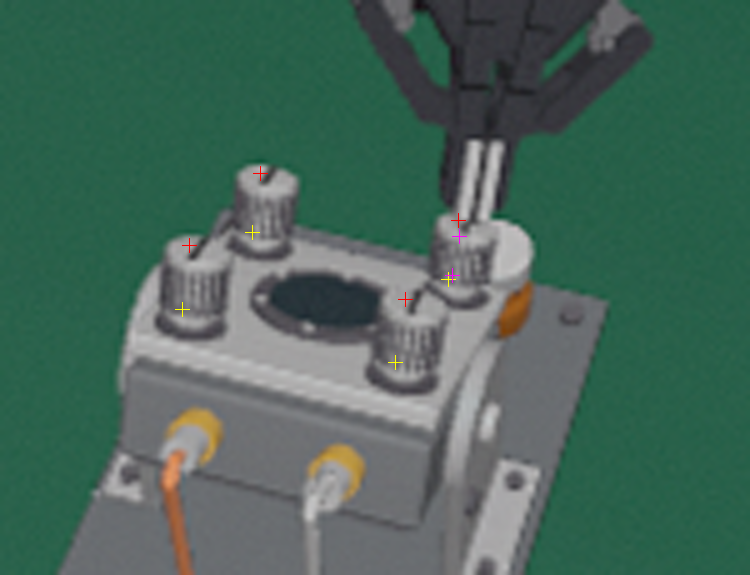

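The knob markers fit the scene view, but the fingers appear at or above the knob's far rim, near (480,215) in the crop. I'll use one composite of the top and wrist views to decide.

```bash
python3 - <<'E'
from h import *
import cv2
t=tool();S=stand(p0)
w=cams.capture('wrist')[:,:,::-1];tp=cams.capture('top')[:,:,::-1]
wc=cv2.resize(w[130:330,160:360],(500,500),interpolation=cv2.INTER_CUBIC)
tc=cv2.resize(tp[150:250,165:225],(300,500),interpolation=cv2.INTER_CUBIC)
for P,col in(((S@np.r_[cellpt(*SC['ll'],.047),1])[:3],(0,0,255)),(t[:3,3],(255,0,255)),((t@[0,0,-.0187,1])[:3],(0,255,0))):
    u=(proj('top',P[None])[0]-[165,150])*5; cv2.drawMarker(tc,tuple(int(v) for v in u),col,0,14,1)
    u=(proj('wrist',P[None],t)[0]-[160,130])*2.5; cv2.drawMarker(wc,tuple(int(v) for v in u),col,0,14,1)
cv2.imwrite('pics/m4.png',np.hstack([wc,tc]))
E
```

```text
(no output)
```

View pics/m4.png

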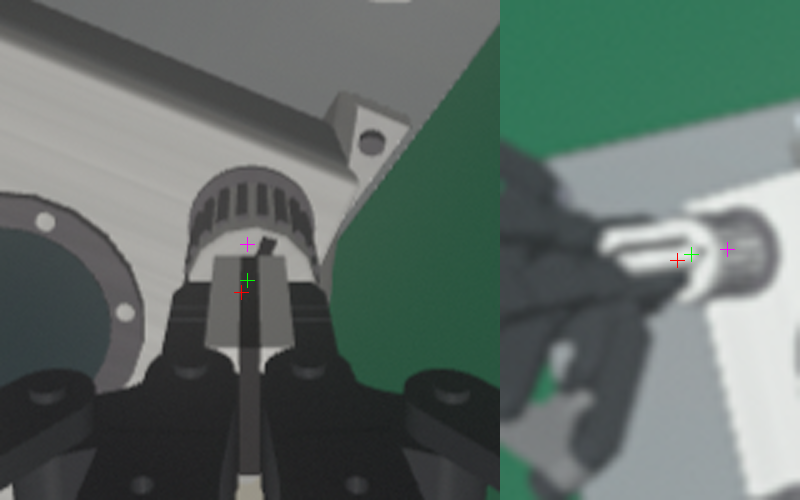

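The fingers are shut just above the knob's flat top, with the tips covering it and the slot end at (265,245). So the physical tips are well short of the reported TCP. I'll probe gently along z to find the true gap.

Emit:
{"api": "apply_moves", "payload": {
  "increments": [
    [[0,0,0.001,0,0,0,1],[0,0,0.002,0,0,0,1],[0,0,0.002,0,0,0,1],[0,0,0.002,0,0,0,1]]
  ]
}}

```text
time: 3.43
position: [0.5539, 0.1076, 0.109]
eef_rot: [-2.92, 0.478, 2.252]
wrist_force: [0.2, -0.1, 0.7]
opening: -0.0001
gripper_force: 0.0
```

```bash
python3 - <<'E'
from h import *
s=monitor.sense();t=tool();S=stand(p0)@CELL
print(np.linalg.inv(S)@t[:,3],t[:3,:3].T@s['wrist_force'],s['opening'])
E
```

```text
[-0.04461736  0.04608962  0.01881517  1.        ] [-0.42314328 -0.03006818 -0.51937279] -0.00010720864271293472
```

Emit:
{"api": "apply_moves", "payload": {
  "increments": [
    [[0,0,0.001,0,0,0,1],[0,0,0.002,0,0,0,1],[0,0,0.003,0,0,0,1],[0,0,0.004,0,0,0,1],[0,0,0.004,0,0,0,1],[0,0,0.004,0,0,0,1]]
  ]
}}

```text
time: 3.93
position: [0.5546, 0.107, 0.1078]
eef_rot: [-2.923, 0.478, 2.25]
wrist_force: [-5.1, 6.1, 12.0]
opening: 0.0
gripper_force: 7.2
```

```bash
python3 - <<'E'
from h import *
import cv2
s=monitor.sense();t=tool();S=stand(p0)@CELL
print(np.linalg.inv(S)@t[:,3],t[:3,:3].T@s['wrist_force'],s['opening'])
w=cams.capture('wrist')[:,:,::-1];sc=cams.capture('scene')[:,:,::-1]
c=cv2.resize(sc[90:180,220:290],(420,540),interpolation=cv2.INTER_CUBIC)
for z in(0,-.0187,-.04,-.06,-.08):
    u=(proj('scene',(t@[0,0,z,1])[None,:3])[0]-[220,90])*6;cv2.drawMarker(c,tuple(int(v) for v in u),(255,0,255),0,12,1)
cv2.imwrite('pics/m5.png',np.hstack([cv2.resize(w[150:294,210:310],(375,540),interpolation=cv2.INTER_CUBIC),c]))
E
```

```text
[-0.04459395  0.04656738  0.01739656  1.        ] [  1.514947    -3.23401928 -13.97749443] 1.4218899509215797e-05
```

View pics/m5.png

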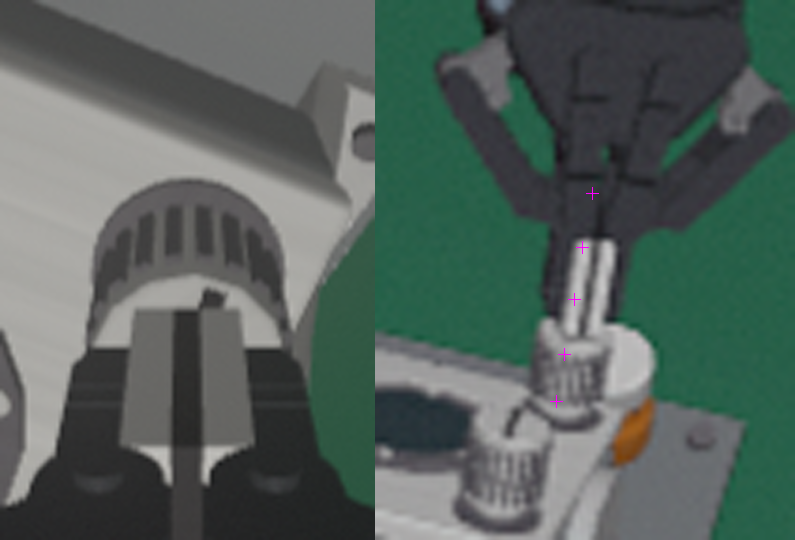

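Contact came at TCP cell z ≈ 0.018, so the real fingertips are about 29 mm behind the reported TCP. The knob is laterally centred at crop x=187. I'll back off, open, go deeper and grip.

Emit:
{"api": "apply_moves", "payload": {
  "increments": [
    [[0,0,-0.02,0,0,0,-1],[0,0,-0.02,0,0,0,-1],[0,0,-0.02,0,0,0,-1],[0.001,0.0005,-0.02,0,0,0,-1],[0.001,0.0005,-0.02,0,0,0,-1],[0.001,0.0005,-0.02,0,0,0,-1],[0.001,0.0005,0,0,0,0,-1],[0.001,0.0005,0.015,0,0,0,-1],[0.001,0.0005,0.022,0,0,0,-1],[0.001,0.0005,0.022,0,0,0,-1]]
  ]
}}

```text
time: 4.87
position: [0.5556, 0.0947, 0.0843]
eef_rot: [-2.916, 0.477, 2.253]
wrist_force: [-0.5, 0.3, 0.4]
opening: 0.0854
gripper_force: 0.0
```

Emit:
{"api": "apply_moves", "payload": {
  "increments": [
    [[0,0,0,0,0,0,1],[0,0,0,0,0,0,1],[0,0,0,0,0,0,1],[0,0,0,0,0,0,1],[0,0,0,0,0,0,1],[0,0,0,0,0,0,1],[0,0,0,0,0,0,1]]
  ],
  "force": 40
}}

```text
time: 5.45
position: [0.5568, 0.0963, 0.0867]
eef_rot: [-2.921, 0.478, 2.251]
wrist_force: [-1.7, 1.2, 4.2]
opening: 0.025
gripper_force: 39.1
```

```bash
cat >> h.py <<'E'
p0[0]+=.0007;p0[1]+=.0003
def cp():
    t=tool();M=np.linalg.inv(stand(p0)@CELL)@t;return M[:3,3].round(4)
def go(k,z,az):  # TCP cell z
    return screwgoal(p0,k,z+ctrl.tcp_to_grasp,az)
def st():
    s=monitor.sense();t=tool();print('cell',cp(),'Ftool',(t[:3,:3].T@s['wrist_force']).round(1),'Mtool',(t[:3,:3].T@s['torque']).round(2),'open',round(s['opening'],4),'g',s['gripper_force'],'t',s['time'],'q',s['joints'].round(2))
E
python3 -c "
from h import *
st()"
```

```text
cell [-0.0455  0.0456 -0.0064] Ftool [-0.2 -1.6 -4.4] Mtool [ 0.05  0.23 -0.05] open 0.025 g 39.08185064792633 t 5.45 q [ 0.45  0.47  1.77 -0.58  1.1   0.15]
```

Emit:
{"api": "apply_moves", "payload": {
  "increments": [
    [[0,0,0.0002,0,0,0.12,1],[0,0,0.0005,0,0,0.24,1],[0,0,0.0007,0,0,0.36,1],[0,0,0.0009,0,0,0.48,1],[0,0,0.0011,0,0,0.6,1],[0,0,0.0014,0,0,0.72,1],[0,0,0.0016,0,0,0.82,1],[0,0,0.0016,0,0,0.82,1],[0,0,0.0016,0,0,0.82,1]]
  ]
}}

```text
time: 6.2
position: [0.5571, 0.0956, 0.0854]
eef_rot: [2.91, 0.473, 1.321]
wrist_force: [-2.3, 1.9, 5.8]
opening: 0.0243
gripper_force: 39.4
```

```bash
python3 - <<'E'
from h import *
st()
print('yaw left',rel(go('ll',-.008,.42)),'to hr from here',rel(go('hr',.055,-.4)),rel(go('ll',.055,.42)))
E
```

```text
cell [-0.0456  0.0457 -0.0079] Ftool [-1.5 -1.3 -6.2] Mtool [0.33 0.07 0.13] open 0.0243 g 39.362552762031555 t 6.2 q [ 0.45  0.48  1.77 -0.58  1.1   0.97]
yaw left [-0.0008 -0.0004  0.0001 -0.0004 -0.0005 -0.0018] to hr from here [-1.197e-01 -4.570e-02 -6.290e-02 -2.000e-04 -6.000e-04 -8.218e-01] [-0.0008 -0.0004 -0.0629 -0.0004 -0.0005 -0.0018]
```

Emit:
{"api": "apply_moves", "payload": {
  "increments": [
    [[0,0,0,0,0,0,-1],[0,0,0,0,0,0,-1],[0,0,0,0,0,0,-1],[0,0,-0.04,0,0,0,-1],[-0.01,-0.004,-0.063,0,0,-0.12,-1],[-0.045,-0.018,-0.063,0,0,-0.24,-1],[-0.08,-0.031,-0.063,0,0,-0.36,-1],[-0.11,-0.043,-0.063,0,0,-0.48,-1],[-0.12,-0.046,-0.063,0,0,-0.6,-1],[-0.12,-0.046,-0.063,0,0,-0.72,-1]]
  ]
}}

```text
time: 7.03
position: [0.4773, 0.0268, 0.186]
eef_rot: [-2.97, 0.497, 2.145]
wrist_force: [-0.5, 0.7, 0.6]
opening: 0.0858
gripper_force: 0.0
```

```bash
python3 - <<'E'
from h import *
st();print(rel(go('hr',-.007,-.4)))
E
```

```text
cell [ 0.0472 -0.0476  0.0547] Ftool [ 0.5 -0.1 -1. ] Mtool [-0.05  0.2  -0.01] open 0.0858 g 0.0 t 7.0333 q [ 0.4   0.22  1.87 -0.56  1.2   0.11]
[ 0.0013  0.0032  0.0617 -0.0012 -0.0002 -0.0973]
```

Emit:
{"api": "apply_moves", "payload": {
  "increments": [
    [[0.0005,0.001,0.01,0,0,-0.1,-1],[0.0005,0.001,0.04,0,0,-0.1,-1],[0.0005,0.001,0.062,0,0,-0.1,-1],[0.0005,0.001,0.062,0,0,-0.1,1],[0.0005,0.001,0.062,0,0,-0.1,1],[0.0005,0.001,0.062,0,0,-0.1,1],[0.0005,0.001,0.062,0,0,-0.1,1],[0.0005,0.001,0.062,0,0,-0.1,1],[0.0005,0.001,0.062,0,0,-0.1,1],[0.0005,0.001,0.062,0,0,-0.1,1]]
  ]
}}

```text
time: 7.87
position: [0.487, 0.0, 0.1318]
eef_rot: [-2.922, 0.479, 2.251]
wrist_force: [-2.2, 2.9, 5.9]
opening: 0.0246
gripper_force: 38.9
```

```bash
python3 - <<'E'
from h import *
st();print(rel(go('hr',-.007,-.4)))
E
```

```text
cell [ 0.0446 -0.0442 -0.0063] Ftool [ 0.5 -1.4 -6.8] Mtool [ 0.24  0.22 -0.  ] open 0.0246 g 38.92264008522034 t 7.8667 q [ 0.34  0.28  1.95 -0.61  1.06  0.05]
[-0.0001 -0.0009  0.0007  0.0008  0.0001 -0.0017]
```

Gripped at 25 mm with a low side force. Turning high-right.

Emit:
{"api": "apply_moves", "payload": {
  "increments": [
    [[0,0,0.0002,0,0,0.12,1],[0,0,0.0005,0,0,0.24,1],[0,0,0.0007,0,0,0.36,1],[0,0,0.0009,0,0,0.48,1],[0,0,0.0011,0,0,0.6,1],[0,0,0.0014,0,0,0.72,1],[0,0,0.0016,0,0,0.82,1],[0,0,0.0016,0,0,0.82,1],[0,0,0.0016,0,0,0.82,1]]
  ]
}}

```text
time: 8.62
position: [0.4871, -0.0008, 0.1305]
eef_rot: [2.909, 0.473, 1.32]
wrist_force: [-3.3, 3.0, 6.7]
opening: 0.0245
gripper_force: 39.1
```

```bash
python3 - <<'E'
from h import *
st()
print(rel(go('hl',.055,-.4)),rel(go('hr',-.0085,.42)))
E
```

```text
cell [ 0.0447 -0.0443 -0.0079] Ftool [-1.2 -2.2 -7.6] Mtool [ 0.29 -0.01  0.07] open 0.0245 g 39.09080743789673 t 8.6167 q [ 0.34  0.28  1.95 -0.61  1.06  0.88]
[ 3.630e-02  8.160e-02 -6.280e-02  7.000e-04 -2.000e-04 -8.222e-01] [-0.0006 -0.0005  0.0006  0.0006 -0.0004 -0.0022]
```

Emit:
{"api": "apply_moves", "payload": {
  "increments": [
    [[0,0,0,0,0,0,-1],[0,0,0,0,0,0,-1],[0,0,0,0,0,0,-1],[0,0,-0.04,0,0,0,-1],[0.003,0.008,-0.063,0,0,-0.12,-1],[0.015,0.035,-0.063,0,0,-0.24,-1],[0.028,0.063,-0.063,0,0,-0.36,-1],[0.0363,0.0816,-0.063,0,0,-0.48,-1],[0.0363,0.0816,-0.063,0,0,-0.6,-1],[0.0363,0.0816,-0.063,0,0,-0.72,-1]]
  ]
}}

```text
time: 9.45
position: [0.5678, 0.0496, 0.1831]
eef_rot: [-2.969, 0.496, 2.147]
wrist_force: [-0.9, -0.1, -0.7]
opening: 0.0855
gripper_force: 0.0
```

Emit:
{"api": "apply_moves", "payload": {
  "increments": [
    [[0,0,0.01,0,0,-0.1,-1],[0,0,0.04,0,0,-0.1,-1],[0,0,0.062,0,0,-0.1,-1],[0,0,0.062,0,0,-0.1,1],[0,0,0.062,0,0,-0.1,1],[0,0,0.062,0,0,-0.1,1],[0,0,0.062,0,0,-0.1,1],[0,0,0.062,0,0,-0.1,1],[0,0,0.062,0,0,-0.1,1],[0,0,0.062,0,0,-0.1,1]]
  ]
}}

```text
time: 10.28
position: [0.5746, 0.0201, 0.1314]
eef_rot: [-2.924, 0.479, 2.251]
wrist_force: [-0.3, 3.7, 4.7]
opening: 0.0249
gripper_force: 39.2
```

```bash
python3 - <<'E'
from h import *
st();print(rel(go('hl',-.007,-.4)))
E
```

```text
cell [ 0.0446  0.0457 -0.0069] Ftool [ 0.6  0.9 -6. ] Mtool [-0.13  0.25 -0.04] open 0.0249 g 39.23481345176697 t 10.2833 q [ 0.32  0.41  1.75 -0.59  1.11 -0.01]
[-0.0001 -0.0008  0.0001  0.0023  0.0001 -0.0017]
```

Emit:
{"api": "apply_moves", "payload": {
  "increments": [
    [[0,0,0.0002,0,0,0.12,1],[0,0,0.0005,0,0,0.24,1],[0,0,0.0007,0,0,0.36,1],[0,0,0.0009,0,0,0.48,1],[0,0,0.0011,0,0,0.6,1],[0,0,0.0014,0,0,0.72,1],[0,0,0.0016,0,0,0.82,1],[0,0,0.0016,0,0,0.82,1],[0,0,0.0016,0,0,0.82,1]]
  ]
}}

```text
time: 11.03
position: [0.5747, 0.0193, 0.13]
eef_rot: [2.908, 0.472, 1.321]
wrist_force: [-0.4, 3.4, 6.3]
opening: 0.0246
gripper_force: 39.6
```

```bash
python3 - <<'E'
from h import *
st()
print(rel(go('lr',.055,-.4)),rel(go('hl',-.0085,.42)))
E
```

```text
cell [ 0.0446  0.0456 -0.0084] Ftool [-0.   0.4 -7.2] Mtool [0.18 0.34 0.04] open 0.0246 g 39.57190811634064 t 11.0333 q [ 0.32  0.41  1.75 -0.59  1.11  0.81]
[ 0.0447 -0.1193 -0.0635  0.002  -0.001  -0.8223] [-0.0006 -0.0004  0.0001  0.0014 -0.0017 -0.0023]
```

Emit:
{"api": "apply_moves", "payload": {
  "increments": [
    [[0,0,0,0,0,0,-1],[0,0,0,0,0,0,-1],[0,0,0,0,0,0,-1],[0,0,-0.04,0,0,0,-1],[0.004,-0.01,-0.063,0,0,-0.12,-1],[0.017,-0.045,-0.063,0,0,-0.24,-1],[0.03,-0.08,-0.063,0,0,-0.36,-1],[0.0415,-0.11,-0.063,0,0,-0.48,-1],[0.0447,-0.119,-0.063,0,0,-0.6,-1],[0.0447,-0.119,-0.063,0,0,-0.72,-1]]
  ]
}}

```text
time: 11.87
position: [0.4583, 0.1044, 0.1374]
eef_rot: [-2.964, 0.496, 2.152]
wrist_force: [0.2, -1.1, 0.5]
opening: 0.0856
gripper_force: 0.0
```

Emit:
{"api": "apply_moves", "payload": {
  "increments": [
    [[0,0,0.01,0,0,-0.1,-1],[0,0,0.04,0,0,-0.1,-1],[0,0,0.062,0,0,-0.1,-1],[0,0,0.062,0,0,-0.1,1],[0,0,0.062,0,0,-0.1,1],[0,0,0.062,0,0,-0.1,1],[0,0,0.062,0,0,-0.1,1],[0,0,0.062,0,0,-0.1,1],[0,0,0.062,0,0,-0.1,1],[0,0,0.062,0,0,-0.1,1]]
  ]
}}

```text
time: 12.7
position: [0.4695, 0.0751, 0.086]
eef_rot: [-2.924, 0.479, 2.251]
wrist_force: [0.1, 4.2, 3.9]
opening: 0.025
gripper_force: 39.4
```

```bash
python3 - <<'E'
from h import *
st();print(rel(go('lr',-.007,-.4)))
E
```

```text
cell [-0.0451 -0.0443 -0.0074] Ftool [ 1.1  1.6 -5.4] Mtool [-0.32  0.33  0.04] open 0.025 g 39.397255182266235 t 12.7 q [ 0.49  0.36  1.97 -0.59  1.04  0.23]
[ 0.0002 -0.0007 -0.0004  0.003  -0.0004 -0.0018]
```

Emit:
{"api": "apply_moves", "payload": {
  "increments": [
    [[0,0,0.0002,0,0,0.12,1],[0,0,0.0005,0,0,0.24,1],[0,0,0.0007,0,0,0.36,1],[0,0,0.0009,0,0,0.48,1],[0,0,0.0011,0,0,0.6,1],[0,0,0.0014,0,0,0.72,1],[0,0,0.0016,0,0,0.82,1],[0,0,0.0016,0,0,0.82,1],[0,0,0.0016,0,0,0.82,1]]
  ]
}}

```text
time: 13.45
position: [0.4694, 0.0744, 0.0846]
eef_rot: [2.908, 0.471, 1.321]
wrist_force: [-1.4, 5.3, 6.8]
opening: 0.0247
gripper_force: 39.7
```

```bash
python3 - <<'E'
from h import *
st()
print(rel(go('ll',.055,-.4)),rel(go('lr',-.0085,.42)))
E
```

```text
cell [-0.0452 -0.0445 -0.009 ] Ftool [ 1.2 -0.7 -8.6] Mtool [0.14 0.41 0.04] open 0.0247 g 39.74994957447052 t 13.45 q [ 0.49  0.36  1.97 -0.59  1.04  1.05]
[ 0.0367  0.0818 -0.0638  0.0021 -0.0018 -0.8225] [-0.0004 -0.0004 -0.0005  0.0011 -0.0024 -0.0025]
```

Emit:
{"api": "apply_moves", "payload": {
  "increments": [
    [[0,0,0,0,0,0,-1],[0,0,0,0,0,0,-1],[0,0,0,0,0,0,-1],[0,0,-0.04,0,0,0,-1],[0.003,0.008,-0.063,0,0,-0.12,-1],[0.015,0.035,-0.063,0,0,-0.24,-1],[0.028,0.063,-0.063,0,0,-0.36,-1],[0.0367,0.0818,-0.063,0,0,-0.48,-1],[0.0367,0.0818,-0.063,0,0,-0.6,-1],[0.0367,0.0818,-0.063,0,0,-0.72,-1]]
  ]
}}

```text
time: 14.28
position: [0.5493, 0.1239, 0.1372]
eef_rot: [-2.968, 0.497, 2.147]
wrist_force: [0.0, -0.6, -0.1]
opening: 0.0858
gripper_force: 0.0
```

Emit:
{"api": "apply_moves", "payload": {
  "increments": [
    [[0,0,0.01,0,0,-0.1,-1],[0,0,0.04,0,0,-0.1,-1],[0,0,0.063,0,0,-0.1,-1],[0,0,0.063,0,0,-0.1,1],[0,0,0.063,0,0,-0.1,1],[0,0,0.063,0,0,-0.1,1],[0,0,0.063,0,0,-0.1,1],[0,0,0.063,0,0,-0.1,1],[0,0,0.063,0,0,-0.1,1],[0,0,0.063,0,0,-0.1,1]]
  ]
}}

```text
time: 15.12
position: [0.5572, 0.0949, 0.0847]
eef_rot: [-2.925, 0.479, 2.251]
wrist_force: [1.9, 4.5, 5.1]
opening: 0.0246
gripper_force: 39.5
```

```bash
python3 - <<'E'
from h import *
st();print(rel(go('ll',-.0085,-.4)))
E
```

```text
cell [-0.0453  0.0457 -0.0088] Ftool [-0.3  3.  -6.3] Mtool [-0.44  0.32 -0.03] open 0.0246 g 39.54414367675781 t 15.1167 q [ 0.45  0.47  1.77 -0.58  1.09  0.15]
[-0.     -0.0007 -0.0003  0.0039 -0.0003 -0.0018]
```

Emit:
{"api": "apply_moves", "payload": {
  "increments": [
    [[0,0,0.0002,0,0,0.12,1],[0,0,0.0005,0,0,0.24,1],[0,0,0.0007,0,0,0.36,1],[0,0,0.0009,0,0,0.48,1],[0,0,0.0011,0,0,0.6,1],[0,0,0.0014,0,0,0.72,1],[0,0,0.0016,0,0,0.84,1],[0,0,0.0016,0,0,0.94,1],[0,0,0.0016,0,0,0.98,1],[0,0,0.0016,0,0,0.98,1]]
  ]
}}

```text
time: 15.95
position: [0.5569, 0.0933, 0.0837]
eef_rot: [2.833, 0.431, 1.15]
wrist_force: [0.1, 3.4, 7.4]
opening: 0.0246
gripper_force: 39.9
```

```bash
python3 - <<'E'
from h import *
st()
print(rel(go('hr',.055,-.4)),rel(go('ll',-.01,.58)))
E
```

```text
cell [-0.0445  0.0449 -0.0104] Ftool [-0.3  1.2 -8.1] Mtool [ 0.04  0.11 -0.62] open 0.0246 g 39.93252396583557 t 15.95 q [ 0.45  0.48  1.77 -0.58  1.09  1.13]
[-1.241e-01 -2.600e-02 -6.560e-02  2.200e-03  3.000e-04 -9.809e-01] [ 0.0005 -0.0002 -0.0004  0.002  -0.0008 -0.0009]
```

Emit:
{"api": "apply_moves", "payload": {
  "increments": [
    [[0,0,0,0,0,0,-1],[0,0,0,0,0,0,-1],[0,0,0,0,0,0,-1],[0,0,-0.04,0,0,-0.12,-1],[-0.01,-0.002,-0.065,0,0,-0.24,-1],[-0.045,-0.009,-0.065,0,0,-0.36,-1],[-0.08,-0.017,-0.065,0,0,-0.48,-1],[-0.115,-0.024,-0.065,0,0,-0.6,-1],[-0.124,-0.026,-0.065,0,0,-0.72,-1],[-0.124,-0.026,-0.065,0,0,-0.84,-1]]
  ]
}}

```text
time: 16.78
position: [0.4766, 0.0265, 0.1843]
eef_rot: [-2.991, 0.503, 2.1]
wrist_force: [-0.4, 0.1, 0.4]
opening: 0.0856
gripper_force: 0.0
```

Emit:
{"api": "apply_moves", "payload": {
  "increments": [
    [[0,0,0.01,0,0,-0.1,-1],[0,0,0.04,0,0,-0.14,-1],[0,0,0.063,0,0,-0.14,-1],[0,0,0.063,0,0,-0.14,1],[0,0,0.063,0,0,-0.14,1],[0,0,0.063,0,0,-0.14,1],[0,0,0.063,0,0,-0.14,1],[0,0,0.063,0,0,-0.14,1],[0,0,0.063,0,0,-0.14,1],[0,0,0.063,0,0,-0.14,1]]
  ]
}}

```text
time: 17.62
position: [0.4869, -0.001, 0.1296]
eef_rot: [-2.924, 0.479, 2.251]
wrist_force: [0.7, 4.1, 5.8]
opening: 0.0248
gripper_force: 39.3
```

```bash
python3 - <<'E'
from h import *
st();print(rel(go('hr',-.0085,-.4)))
E
```

```text
cell [ 0.0443 -0.0445 -0.0087] Ftool [-0.2  1.6 -7. ] Mtool [-0.3   0.38 -0.03] open 0.0248 g 39.30226743221283 t 17.6167 q [ 0.34  0.28  1.95 -0.61  1.05  0.06]
[-0.0004 -0.0007 -0.0002  0.0027 -0.     -0.0017]
```

Emit:
{"api": "apply_moves", "payload": {
  "increments": [
    [[0,0,0.0002,0,0,0.12,1],[0,0,0.0005,0,0,0.24,1],[0,0,0.0007,0,0,0.36,1],[0,0,0.0009,0,0,0.48,1],[0,0,0.0011,0,0,0.6,1],[0,0,0.0014,0,0,0.72,1],[0,0,0.0016,0,0,0.84,1],[0,0,0.0016,0,0,0.94,1],[0,0,0.0016,0,0,0.98,1],[0,0,0.0016,0,0,0.98,1]]
  ]
}}

```text
time: 18.45
position: [0.487, -0.0025, 0.1287]
eef_rot: [2.832, 0.43, 1.148]
wrist_force: [-0.3, 3.1, 7.3]
opening: 0.0242
gripper_force: 39.7
```

```bash
python3 - <<'E'
from h import *
st()
print(rel(go('hl',.055,-.4)),rel(go('hr',-.01,.58)))
E
```

```text
cell [ 0.0452 -0.0447 -0.0102] Ftool [-0.6  0.9 -7.9] Mtool [ 0.   -0.01  0.04] open 0.0242 g 39.73524212837219 t 18.45 q [ 0.33  0.28  1.96 -0.61  1.05  1.04]
[ 4.960e-02  7.500e-02 -6.510e-02  2.100e-03  6.000e-04 -9.828e-01] [ 0.     -0.0003 -0.0002  0.002  -0.0004 -0.0028]
```

Emit:
{"api": "apply_moves", "payload": {
  "increments": [
    [[0,0,0.0002,0,0,0.1,1],[0,0,0.0003,0,0,0.2,1],[0,0,0.0003,0,0,0.25,1],[0,0,0.0003,0,0,0.25,1]]
  ]
}}

```text
time: 18.78
position: [0.4864, -0.0031, 0.1287]
eef_rot: [2.736, 0.345, 0.897]
wrist_force: [-2.3, 2.7, 10.3]
opening: 0.0251
gripper_force: 40.3
```

```bash
python3 - <<'E'
from h import *
st()
print(rel(go('hl',.055,-.4)),rel(go('hr',-.01,.83)))
E
```

```text
cell [ 0.0456 -0.0454 -0.0105] Ftool [ -2.8   0.7 -10.5] Mtool [ 0.1  -0.32 -0.57] open 0.0251 g 40.278173089027405 t 18.7833 q [ 0.33  0.28  1.96 -0.61  1.05  1.29]
[ 6.720e-02  6.070e-02 -6.540e-02  1.200e-03  1.900e-03 -1.231e+00] [ 0.0007 -0.0001 -0.0005  0.0019  0.0008 -0.001 ]
```

Emit:
{"api": "apply_moves", "payload": {
  "increments": [
    [[0,0,0,0,0,0,-1],[0,0,0,0,0,0,-1],[0,0,0,0,0,0,-1],[0,0,-0.04,0,0,-0.12,-1],[0.006,0.006,-0.065,0,0,-0.24,-1],[0.026,0.024,-0.065,0,0,-0.36,-1],[0.05,0.045,-0.065,0,0,-0.48,-1],[0.0665,0.0605,-0.065,0,0,-0.6,-1],[0.0665,0.0605,-0.065,0,0,-0.72,-1],[0.0665,0.0605,-0.065,0,0,-0.84,-1]]
  ]
}}

```text
time: 19.62
position: [0.5671, 0.0492, 0.1821]
eef_rot: [-3.131, 0.523, 1.816]
wrist_force: [-1.2, -0.4, -0.8]
opening: 0.0855
gripper_force: 0.0
```

Emit:
{"api": "apply_moves", "payload": {
  "increments": [
    [[0,0,0,0,0,-0.12,-1],[0,0,0,0,0,-0.24,-1],[0,0,0.02,0,0,-0.36,-1],[0,0,0.05,0,0,-0.39,-1],[0,0,0.063,0,0,-0.39,-1],[0,0,0.063,0,0,-0.39,1],[0,0,0.063,0,0,-0.39,1],[0,0,0.063,0,0,-0.39,1],[0,0,0.063,0,0,-0.39,1],[0,0,0.063,0,0,-0.39,1]]
  ]
}}

```text
time: 20.45
position: [0.5742, 0.0193, 0.1295]
eef_rot: [-2.924, 0.479, 2.251]
wrist_force: [8.7, 8.4, 1.4]
opening: 0.0254
gripper_force: 8.7
```

```bash
python3 - <<'E'
from h import *
st();print(rel(go('hl',-.0085,-.4)))
E
```

```text
cell [ 0.0443  0.0451 -0.0088] Ftool [ 0.3 11.4 -4.3] Mtool [-2.34  0.21  0.05] open 0.0254 g 8.703988306224346 t 20.45 q [ 0.32  0.41  1.75 -0.59  1.11 -0.01]
[-0.0006 -0.0004 -0.0003  0.0023 -0.0001 -0.0016]
```

Grip is just forming, so I'll hold for one row and then turn.

Emit:
{"api": "apply_moves", "payload": {
  "increments": [
    [[0,0,0,0,0,0,1],[0,0,0.0003,0,0,0.12,1],[0,0,0.0005,0,0,0.24,1],[0,0,0.0007,0,0,0.36,1],[0,0,0.0009,0,0,0.48,1],[0,0,0.0011,0,0,0.6,1],[0,0,0.0014,0,0,0.72,1],[0,0,0.0016,0,0,0.84,1],[0,0,0.0016,0,0,0.96,1],[0,0,0.0016,0,0,1.04,1]]
  ]
}}

```text
time: 21.28
position: [0.5746, 0.0179, 0.1288]
eef_rot: [2.805, 0.411, 1.084]
wrist_force: [-1.8, -2.7, 9.4]
opening: 0.0246
gripper_force: 39.5
```

```bash
python3 - <<'E'
from h import *
st()
print(rel(go('lr',.055,-.4)),rel(go('hl',-.01,.64)))
E
```

```text
cell [ 0.0452  0.0451 -0.0101] Ftool [-6.7  2.1 -7. ] Mtool [-0.03 -1.01 -0.54] open 0.0246 g 39.54096972942352 t 21.2833 q [ 0.32  0.41  1.76 -0.59  1.11  1.04]
[ 0.018  -0.1261 -0.0654  0.0024  0.0013 -1.0443] [ 0.0001 -0.0002 -0.0001  0.0026 -0.     -0.0043]
```

Emit:
{"api": "apply_moves", "payload": {
  "increments": [
    [[0,0,0,0,0,0,-1],[0,0,0,0,0,0,-1],[0,0,0,0,0,0,-1],[0,0,-0.04,0,0,-0.12,-1],[0.001,-0.01,-0.065,0,0,-0.24,-1],[0.006,-0.045,-0.065,0,0,-0.36,-1],[0.011,-0.08,-0.065,0,0,-0.48,-1],[0.016,-0.115,-0.065,0,0,-0.6,-1],[0.018,-0.126,-0.065,0,0,-0.72,-1],[0.018,-0.126,-0.065,0,0,-0.84,-1]]
  ]
}}

```text
time: 22.12
position: [0.4575, 0.1052, 0.1374]
eef_rot: [-3.018, 0.51, 2.04]
wrist_force: [0.2, -1.4, -0.2]
opening: 0.0855
gripper_force: 0.0
```

Emit:
{"api": "apply_moves", "payload": {
  "increments": [
    [[0,0,0,0,0,-0.12,-1],[0,0,0.03,0,0,-0.2,-1],[0,0,0.063,0,0,-0.2,-1],[0,0,0.063,0,0,-0.2,1],[0,0,0.063,0,0,-0.2,1],[0,0,0.063,0,0,-0.2,1],[0,0,0.063,0,0,-0.2,1],[0,0,0.063,0,0,-0.2,1],[0,0,0.063,0,0,-0.2,1],[0,0,0.063,0,0,-0.2,1]]
  ]
}}

```text
time: 22.95
position: [0.4692, 0.0753, 0.0852]
eef_rot: [-2.925, 0.479, 2.251]
wrist_force: [0.7, 4.7, 5.4]
opening: 0.0247
gripper_force: 39.4
```

```bash
python3 - <<'E'
from h import *
st();print(rel(go('lr',-.0085,-.4)))
E
```

```text
cell [-0.0458 -0.0445 -0.008 ] Ftool [ 0.4  2.1 -6.9] Mtool [-0.33  0.26  0.02] open 0.0247 g 39.4012713432312 t 22.95 q [ 0.49  0.36  1.97 -0.59  1.04  0.23]
[-0.0005 -0.0007  0.0005  0.0035 -0.0004 -0.0019]
```

Emit:
{"api": "apply_moves", "payload": {
  "increments": [
    [[0,0,0.0003,0,0,0.12,1],[0,0,0.0005,0,0,0.24,1],[0,0,0.0007,0,0,0.36,1],[0,0,0.0009,0,0,0.48,1],[0,0,0.0011,0,0,0.6,1],[0,0,0.0014,0,0,0.72,1],[0,0,0.0016,0,0,0.84,1],[0,0,0.0018,0,0,0.96,1],[0,0,0.0018,0,0,1.06,1],[0,0,0.0018,0,0,1.06,1]]
  ]
}}

```text
time: 23.78
position: [0.4693, 0.0739, 0.0843]
eef_rot: [2.798, 0.404, 1.066]
wrist_force: [-0.3, 4.5, 10.3]
opening: 0.0247
gripper_force: 40.2
```

```bash
python3 - <<'E'
from h import *
st()
S=stand(p0)
print('pivot',(S@[.165,.03,.0765,1])[:3],'tip0.1',(S@[.165+.06*np.cos(.1),.03-.06*np.sin(.1),.0765,1])[:3], 'tip shut',(S@[.165,-.03,.0765,1])[:3])
E
```

```text
cell [-0.045  -0.0448 -0.0095] Ftool [ -0.6   1.4 -11.1] Mtool [ 0.04  0.06 -0.56] open 0.0247 g 40.177531242370605 t 23.7833 q [ 0.49  0.36  1.98 -0.6   1.04  1.3 ]
pivot [ 0.58711795 -0.10324922  0.0765    ] tip0.1 [ 0.59477678 -0.1627584   0.0765    ] tip shut [ 0.52867068 -0.11681079  0.0765    ]
```

All four screws are at their stops (Mz ≈ -0.56). Release and retract, then head to the vent.

Emit:
{"api": "apply_moves", "payload": {
  "increments": [
    [[0,0,0,0,0,0,-1],[0,0,0,0,0,0,-1],[0,0,0,0,0,0,-1],[0,0,-0.04,0,0,0,-1],[0,0,-0.08,0,0,0,-1],[0,0,-0.12,0,0,0,-1],[0,0,-0.15,0,0,0,-1],[0,0,-0.15,0,0,0,-1]]
  ]
}}

```text
time: 24.45
position: [0.4534, 0.1497, 0.217]
eef_rot: [2.797, 0.397, 1.067]
wrist_force: [1.3, 0.8, 0.0]
opening: 0.0854
gripper_force: 0.0
```

```bash
cat >> h.py <<'E'
def vg(th,z,r=.05):
    pos=(stand(p0)@[.165+r*np.cos(th),.03-r*np.sin(th),0,1])[:3];pos[2]=z
    R=Ro.from_euler('xyz',[np.pi,0,p0[2]+np.pi-th]).as_matrix()
    return T(R,pos)
E
python3 - <<'E'
from h import *
import cv2
st();print(tool()[:3,3],vg(.15,.16),rel(vg(.15,.16)))
t=tool()
m=T(t[:3,:3]@Ro.from_rotvec(.5*rel(vg(.15,.16))[3:]).as_matrix(),[.49,.02,.27]);print(rel(m))
tp=cams.capture('top')[:,:,::-1]
c=cv2.resize(tp[160:260,180:390],None,fx=3.8,fy=3.8,interpolation=cv2.INTER_CUBIC)
S=stand(p0)
for th in(0,.1,.2):
    u=(proj('top',(S@[.165+.06*np.cos(th),.03-.06*np.sin(th),.081,1])[None,:3])[0]-[180,160])*3.8;print(u)
u=(proj('top',(S@[.165,.03,.081,1])[None,:3])[0]-[180,160])*3.8;print(u)
cv2.imwrite('pics/t6.png',c)
E
```

```text
cell [-0.0456 -0.0431  0.1442] Ftool [ 1.2  0.8 -0.3] Mtool [0.09 0.2  0.04] open 0.0854 g 0.0 t 24.45 q [ 0.63  0.26  1.74 -0.49  1.39  1.22]
[0.45337768 0.1496688  0.21702285] [[-7.79172700e-02  9.96959828e-01  1.22092366e-16  5.91013817e-01]
 [ 9.96959828e-01  7.79172700e-02  9.54211353e-18 -1.53097210e-01]
 [ 0.00000000e+00  1.22464680e-16 -1.00000000e+00  1.60000000e-01]
 [ 0.00000000e+00  0.00000000e+00  0.00000000e+00  1.00000000e+00]] [-0.1614  0.2072  0.2118  0.2155  0.4785 -0.4998]
[-0.1089  0.0931  0.0208  0.1077  0.2392 -0.2499]
[743.57249553  45.17850738]
[746.23808264  58.61838956]
[747.55494433  72.24773558]
[610.79773619  76.43358951]
```

View pics/t6.png

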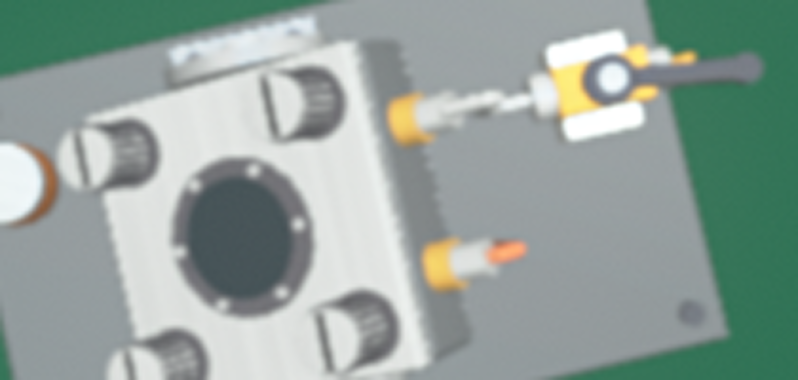

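The top view shows all slots turned about a quarter, the lever pivot at (612,78) and the tip at (748,68), so the vent is at about 0.16 rad. Moving over the lever.

Emit:
{"api": "apply_moves", "payload": {
  "increments": [
    [[-0.109,0.093,0.021,0.108,0.239,-0.25,-1],[-0.109,0.093,0.021,0.108,0.239,-0.25,-1],[-0.109,0.093,0.021,0.108,0.239,-0.25,-1],[-0.109,0.093,0.021,0.108,0.239,-0.25,-1],[-0.161,0.207,0.212,0.215,0.478,-0.5,-1],[-0.161,0.207,0.212,0.215,0.478,-0.5,-1],[-0.161,0.207,0.212,0.215,0.478,-0.5,-1],[-0.161,0.207,0.212,0.215,0.478,-0.5,-1],[-0.161,0.207,0.212,0.215,0.478,-0.5,-1],[-0.161,0.207,0.212,0.215,0.478,-0.5,-1]]
  ]
}}

```text
time: 25.33
position: [0.5789, -0.1462, 0.1605]
eef_rot: [-3.129, 0.005, 1.643]
wrist_force: [-0.3, 0.7, 0.5]
opening: 0.0855
gripper_force: 0.0
```

```bash
python3 - <<'E'
from h import *
cams.capture('top');cams.capture('top')
st();print(tool()[:3,3],rel(vg(.16,.041)))
E
```

```text
cell [ 0.1999  0.0114 -0.0667] Ftool [ 1.  -1.4  1.1] Mtool [0.03 0.04 0.  ] open 0.085 g 0.0 t 25.4333 q [-0.26  0.39  1.57 -0.01  1.2  -0.33]
[ 0.57841804 -0.1478536   0.15718975] [-0.0055  0.0138  0.116  -0.0177  0.0049  0.0016]
```

Emit:
{"api": "apply_moves", "payload": {
  "increments": [
    [[0,0,0,0,0,0,-1],[0,0,0,0,0,0,-1],[0,0,0,0,0,0,-1]]
  ]
}}

```text
time: 25.68
position: [0.5792, -0.142, 0.1637]
eef_rot: [-3.133, 0.006, 1.648]
wrist_force: [0.7, 0.3, -0.0]
opening: 0.0855
gripper_force: 0.0
```

```bash
python3 - <<'E'
from h import *
print(rel(vg(.16,.041)),monitor.sense()['qvel'].round(3))
E
```

```text
[-0.0113  0.0115  0.1227 -0.009   0.0059  0.0087] [ 0.012 -0.013 -0.009 -0.    -0.002 -0.001]
```

Emit:
{"api": "apply_moves", "payload": {
  "increments": [
    [[-0.011,0.0115,0.03,-0.009,0.006,0.009,-1],[-0.011,0.0115,0.06,-0.009,0.006,0.009,-1],[-0.011,0.0115,0.09,-0.009,0.006,0.009,-1],[-0.011,0.0115,0.115,-0.009,0.006,0.009,-1],[-0.011,0.0115,0.122,-0.009,0.006,0.009,-1],[-0.011,0.0115,0.122,-0.009,0.006,0.009,-1]]
  ]
}}

```text
time: 26.18
position: [0.5898, -0.1524, 0.0404]
eef_rot: [-3.139, -0.001, 1.639]
wrist_force: [0.4, 0.4, 0.2]
opening: 0.0854
gripper_force: 0.0
```

```bash
python3 - <<'E'
from h import *
st();print(rel(vg(.16,.041)))
E
```

```text
cell [ 0.1476  0.0214 -0.1714] Ftool [ 0.4  0.5 -0.2] Mtool [ 0.02  0.03 -0.02] open 0.0854 g 0.0 t 26.1833 q [-0.27  0.51  1.7  -0.    0.94 -0.34]
[-0.0007  0.0007 -0.0007 -0.003  -0.0009  0.0003]
```

Emit:
{"api": "apply_moves", "payload": {
  "increments": [
    [[0,0.0005,0,0,0,0,1],[0,0.0005,0,0,0,0,1],[0,0.0005,0,0,0,0,1],[0,0.0005,0,0,0,0,1],[0,0.0005,0,0,0,0,1],[0,0.0005,0,0,0,0,1],[0,0.0005,0,0,0,0,1],[0,0.0005,0,0,0,0,1],[0,0.0005,0,0,0,0,1]]
  ],
  "force": 20
}}

```text
time: 26.93
position: [0.5919, -0.154, 0.0419]
eef_rot: [3.141, 0.001, 1.638]
wrist_force: [-1.4, 0.0, 4.0]
opening: 0.0113
gripper_force: 19.6
```

```bash
python3 - <<'E'
from h import *
st();t=tool();print((np.linalg.inv(stand(p0))@t)[:3,3])
print(rel(vg(.16,.041)))
for th in np.arange(.28,1.2,.12): print(round(th,2),(np.linalg.inv(vg(.16,.041))@vg(th,.041))[:2,3].round(4))
print('2nd from 1.12')
for th in np.arange(1.24,1.65,.12): print(round(th,2),(np.linalg.inv(vg(1.12,.041))@vg(th,.041))[:2,3].round(4))
E
```

```text
cell [ 0.1501  0.0232 -0.171 ] Ftool [ 0.1 -1.4 -4. ] Mtool [ 0.14 -0.01 -0.06] open 0.0113 g 19.5805424451828 t 26.9333 q [-0.27  0.51  1.69 -0.    0.94 -0.34]
[0.21550026 0.02315843 0.04192939]
[ 0.0009 -0.0013  0.0009  0.0009  0.0005 -0.0012]
0.28 [ 0.0004 -0.006 ]
0.4 [ 0.0014 -0.0119]
0.52 [ 0.0032 -0.0176]
0.64 [ 0.0057 -0.0231]
0.76 [ 0.0087 -0.0282]
0.88 [ 0.0124 -0.033 ]
1.0 [ 0.0166 -0.0372]
1.12 [ 0.0213 -0.041 ]
2nd from 1.12
1.24 [ 0.0004 -0.006 ]
1.36 [ 0.0014 -0.0119]
1.48 [ 0.0032 -0.0176]
1.6 [ 0.0057 -0.0231]
```

Gripped the lever at 11 mm. Swinging along the arc.

Emit:
{"api": "apply_moves", "payload": {
  "increments": [
    [[0.0004,-0.006,0,0,0,0.12,1],[0.0014,-0.0119,0,0,0,0.24,1],[0.0032,-0.0176,0,0,0,0.36,1],[0.0057,-0.0231,0,0,0,0.48,1],[0.0087,-0.0282,0,0,0,0.6,1],[0.0124,-0.033,0,0,0,0.72,1],[0.0166,-0.0372,0,0,0,0.84,1],[0.0213,-0.041,0,0,0,0.96,1],[0.0213,-0.041,0,0,0,0.96,1]]
  ]
}}

```text
time: 27.68
position: [0.5479, -0.1354, 0.0418]
eef_rot: [-3.141, 0.002, 0.675]
wrist_force: [-4.0, -2.0, 5.2]
opening: 0.0112
gripper_force: 19.7
```

```bash
python3 - <<'E'
from h import *
st();t=tool();print((np.linalg.inv(stand(p0))@t)[:3,3])
print(rel(vg(1.12,.041)),rel(vg(1.58,.041)))
E
```

```text
cell [ 0.1258 -0.0154 -0.1571] Ftool [-4.3 -0.9 -5.2] Mtool [ 0.18 -0.57  0.08] open 0.0112 g 19.72861021757126 t 27.6833 q [-0.26  0.45  1.81 -0.    0.89  0.64]
[ 0.18750516 -0.01543582  0.04184311]
[ 0.0007 -0.0005  0.0008 -0.0002  0.0018 -0.004 ] [ 5.80e-03 -2.27e-02  8.00e-04  2.00e-04  1.80e-03  4.56e-01]
```

Emit:
{"api": "apply_moves", "payload": {
  "increments": [
    [[0.0004,-0.006,0,0,0,0.12,1],[0.0014,-0.0119,0,0,0,0.24,1],[0.0032,-0.0176,0,0,0,0.36,1],[0.005,-0.0215,0,0,0,0.44,1],[0.005,-0.0225,0,0,0,0.46,1],[0.005,-0.0225,0,0,0,0.46,1]]
  ]
}}

```text
time: 28.18
position: [0.5384, -0.117, 0.0418]
eef_rot: [3.137, 0.002, 0.22]
wrist_force: [-3.5, -7.9, 5.4]
opening: 0.0115
gripper_force: 20.1
```

```bash
python3 - <<'E'
from h import *
st();t=tool();d=(np.linalg.inv(stand(p0))@t)[:3,3];print(d,'lever angle',np.arctan2(.03-d[1],d[0]-.165))
E
```

```text
cell [ 0.1084 -0.0206 -0.1471] Ftool [-5.1  6.9 -5.3] Mtool [-1.27 -0.86 -0.04] open 0.0115 g 20.075040730371256 t 28.1833 q [-0.23  0.43  1.84 -0.01  0.87  1.12]
[ 0.16739193 -0.02055589  0.04182537] lever angle 1.5235190507654661
```

The lever is at 1.52 with a reaction force from the stop. I'll open partway, lift straight up and check.

Emit:
{"api": "apply_moves", "payload": {
  "increments": [
    [[0,0,0,0,0,0,0],[0,0,0,0,0,0,0],[0,0,0,0,0,0,0],[0,0,0,0,0,0,0],[0,0,-0.03,0,0,0,0],[0,0,-0.07,0,0,0,0],[0,0,-0.11,0,0,0,0],[0,0,-0.15,0,0,0,0],[0,0,-0.18,0,0,0,0],[0,0,-0.18,0,0,0,0]]
  ]
}}

```text
time: 29.02
position: [0.5428, -0.1152, 0.2286]
eef_rot: [3.136, -0.013, 0.218]
wrist_force: [0.8, -0.4, 0.5]
opening: 0.0425
gripper_force: 0.0
```

```bash
python3 - <<'E'
from h import *
import cv2
for _ in range(4): cams.capture('top')
st()
# lever angle check by dark-blue-grey tip: project expected tip positions, sample colours
im=cams.capture('scene');S=stand(p0)
for th in(0.16,1.3,1.42,1.52):
    u=proj('scene',np.array([(S@[.165+r*np.cos(th),.03-r*np.sin(th),.081,1])[:3] for r in(.03,.045,.06)]))
    print(th,[(x.round().astype(int).tolist(),im[int(round(x[1])),int(round(x[0]))].tolist()) for x in u])
E
```

```text
cell [ 0.195  -0.0202  0.0085] Ftool [-0.  -0.6  0.5] Mtool [-0.04 -0.03  0.02] open 0.0426 g 0.0 t 29.2167 q [-0.23  0.27  1.59 -0.    1.29  1.12]
0.16 [([205, 259], [169, 157, 136]), ([201, 265], [106, 108, 113]), ([197, 272], [105, 108, 112])]
1.3 [([197, 245], [73, 69, 73]), ([189, 245], [104, 106, 110]), ([182, 245], [106, 109, 112])]
1.42 [([197, 244], [100, 96, 103]), ([190, 243], [80, 76, 81]), ([182, 242], [74, 74, 79])]
1.52 [([198, 242], [98, 94, 102]), ([190, 241], [98, 95, 102]), ([183, 239], [97, 93, 100])]
```

The scene colours along the 1.52 rad line match the lever, and the gripper touches nothing. Handing in.

```bash
python3 -c "
from bench import job
print(job.job_done())"
```

```text
the job is handed in; nothing more can be done
None
```

I tightened all four cover screws crosswise in two rounds to their stops, then swung the vent lever fully shut (about 1.52 rad). The job was handed in with the arm clear, but no verdict came back. I inferred that the cover is flat from the screw stops and did not re-check the mount and jar after the last moves.

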